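# Right the refill bottle and hold the bin lid at its balance point

## Task

Get the laundry tablet bin ready for topping up. First stand the toppled green refill bottle upright, wholly on the round black mat, and let go of it; then take the red bar of the bin's lid in the gripper, swing the lid up to its balance point, standing straight up, and keep hold of it there: finish while still gripping it, with the lid still. Do not let the lid go over backwards, and leave the other things on the bench where they stand.

Things in the scene. Friction and masses are not known exactly. Their poses are not given: they have to be found in the camera images.
- refill: refill bottle, toppled: green square bottle with paper band and white screw cap, closed, about 0.28 kg. Square body 46 x 46 mm, 110 mm long; the round cap (28 mm) adds 30 mm. Origin: centre of the square body, 55 mm from its flat foot. z axis: from foot to cap (up when it stands; level at the start, when it lies on a flat side with the origin 23 mm above the bench)
- mat_top (a point): centre of the top face of the round black rubber mat, 120 mm across, 6 mm thick, fixed to the bench. The standing bottle has its origin 55 mm above this point
- lid (a joint): angle of the bin's lid (rad): 0 shut (level), grows as it opens upward; 1.57 standing straight up, its balance point (weight exactly above the hinge); stop at 2.2. The hinge is loose: let go, the lid falls shut below 1.57 and over backwards above it. Lid about 0.25 kg
- lid_bar (a point): middle of the red grip bar on the lid's free edge: round, 12 mm thick, level, parallel to the hinge and 190 mm from it, between two dark brackets 100 mm apart, with an open gap of 44 mm to the lid panel; it can turn between the pads. Lid shut: 106 mm above the bench, 50 mm clear of the bin's wall on the robot's side. y: along the bar; lid shut, x: from bar to hinge
- lid_hinge (a point): middle of the hinge line on the bin's far rim, 106 mm above the bench; y along the hinge; x level, square to the hinge, away from the bar's side. When the lid stands straight up the bar is 190 mm above this point
- bin: grey tablet bin, fixed to the bench, 140 mm (x) x 200 mm (y), 100 mm high, with a blue lid 8 mm thick, 140 x 200 mm. Origin: centre of its underside; its x points from the bar's side to the hinge's side, the hinge at +70 mm
- softener: blue round bottle, 70 mm across, 200 mm tall; a bystander. Origin: centre of its underside
- mug: blue mug, 80 mm across, 90 mm tall, handle at its +y; a bystander. Origin: centre of its underside
- jar: amber jar with a steel cap, 64 mm across, 85 mm tall; a bystander. Origin: centre of its underside
- scoop_cup: small yellow cup, 56 mm across, 50 mm tall; a bystander. Origin: centre of its underside
- scrub_brush: wooden brush lying flat, about 200 mm long; a bystander. Origin: under the middle of its length, on the bench
- tin: red tin, 56 mm across, 100 mm tall; a bystander. Origin: centre of its underside
- soap_tray: orange open tray, 110 x 150 mm, 30 mm high; a bystander. Origin: centre of its underside
Things that resemble listed ones, but are neither listed nor needed, are in the scene too. Leave any orange look-alike of the refill alone.

How it is judged:
On the way, in this order (a step that is already met when the one before it is completed fails the run):
1. the refill bottle stands upright on the mat, let go (angle between refill's own z axis and vertical below 0.12 rad and horizontal distance between refill and mat_top below 0.035 m and z of refill in the frame of mat_top between 0.048 and 0.062 m and contact force between refill and the arm below 0.05 N and contact force between refill and the fingers below 0.05 N and linear speed of refill below 0.03 m/s), for 0.3 s.
2. the gripper holds the lid still at its balance point (value of joint lid between 1.45 and 1.69 rad and velocity of joint lid between -0.1 and 0.1 rad/s and contact force between the fingers and lid above 1 N), for 0.3 s.
At the end, for the whole second after the job is handed in: The refill bottle stands on the mat (axis within 0.12 rad of vertical, its centre within 35 mm of the mat's centre, foot on the mat), at rest and untouched by the robot; the lid stands at 1.57 +- 0.12 rad, turning slower than 0.1 rad/s, with the fingers pressing on it with more than 1 N (all of step 1 and all of step 2); the arm keeps its last pose, push and grip.
It fails at once if the lid goes over backwards (past 1.95 rad) (value of joint lid above 1.95 rad).
It fails at once if another thing on the bench is pushed more than 50 mm or knocked over (distance of any of softener, mug, jar, scoop_cup, scrub_brush, tin, soap_tray from where it was at the start of the episode above 0.05 m or angle between any of softener, mug, jar, scoop_cup, tin, soap_tray's own z axis and vertical above 0.6 rad).
It also fails if it takes over 72 s, if anything falls off the work surface, if the arm or the gripper's body presses on something with over 40 N, if the wrist force passes 120 N, or if a joint passes its speed limit or range.

## Robot

A 6-joint arm with a two-finger parallel gripper is mounted at the origin on the work surface. World frame = base frame: x ahead of the robot, y to its left, z up, the work surface at z = 0. Lengths are in m, angles in rad, forces in N, time in s.
With the tool pointing down it reaches from about 0.35 to 0.875 m from the base axis. Payload 4.2 kg.
Tool frame: the origin (TCP) lies midway between the tips of the shut fingers; the grasp point (between the pads) lies manip.hold_point_z behind it (manip.hold_point_z is the distance from the TCP to the grasp point, in m); z points along the fingers, y is the direction in which the jaws open and shut (so a half turn about z gives the same grasp; the last joint's range is limited). The gripper opens to 85 mm and grips with 20 to 120 N. Pads are 22 mm wide; open, the fingers measure 114 mm over their backs; the gripper's body (76 mm by 85 mm) begins 54 mm behind the grasp point. The pads swing forward as they close: fully open they stand 13 mm farther back than shut.
Start: joints at [-1.032, 0.385, 0.008, 0, -1.194, -0.259], TCP at [0.173, -0.601, 0.192] pointing down, gripper open.
Joint ranges: [-3.14, 3.14], [-1.21, 2.06], [-1.07, 1.41], [-3.16, 2.05], [-2.99, -0.16], [-3.1, 3.1]. Speed limits (rad/s): [2.79, 2.79, 3.14, 3.14, 3.14, 3.14].

## Interface

Orientations are given as a rotation vector (axis times angle).
In Python, from rig import manip, cams, order gives the robot as it stands.
- The arm moves only by the shell command python3 -m handwheel 'ROWS' [FORCE]. ROWS is JSON, a list of rows, each a list of 7 numbers: the shift along the tool's x, y, z in mm, then the turn, a rotation vector about the tool's x, y, z in rad, then the opening in per cent of the stroke, from 0 (shut) to 100 (fully open). In form: [[x, y, z, ax, ay, az, grip], ...]. A call has 1 to 20 rows; each row is the pose to reach, as a shift and turn from the pose commanded when the call began, along the tool's axes at that moment; what a row does not reach only later rows make up. A row lasts 1/12 s, in which the tool goes at most 41.7 mm and 7.16 degrees, less where a joint would pass 70% of its speed; a pose out of reach is approached as far as the arm can. A call with a gripper value outside its range is refused whole. The fingers move at their own pace and stop on an object; FORCE is the grip in N (left out, the last holds). Time passes only in rows, so rows that repeat a pose let the fingers close. It gives the time, the measured TCP pose, the force and the opening at its end, in the units of the state.
- manip.get_obs(): the state, without advancing time (a new reading comes with each control period).
- cams.read_camera(name): name is "side" or "top" or "wrist"; returns (picture, depth): 480x640x3 uint8, blue, green, red; 480x640 float32, m along the optical axis (not along the pixel's ray), 0 where there is no reading.
- cams.camera_info(name): a dict with "fx", "fy", "cx", "cy" (pixels), "R" (3x3) and "t" (3): a world point X has camera coordinates R X + t. Camera axes: x right, y down, z forward; pixel columns grow to the right and rows downward; lengths in m; the calibration is good to about 2 mm. The wrist camera is an equidistant fisheye: a pixel r from the principal point sees the ray r / f radians off the axis. A picture is of the moment at which its call begins: read the wrist's pose just before it. camera_info takes no time and is no camera call; for the wrist camera it gives the pose at the moment of the call.
- order.close_job(): hands the job in, once; it reports no verdict.
The state is a dict: "time_s": time; "joint_positions": joint angles; "qvel": joint speeds; "joint_torque": joint torques, N m; "tool_pos": TCP position; "orientation": TCP orientation; "contact_force": force on the tool from outside, world axes, zero at the start; "wrist_torque": the same for the moment, N m; "width": opening from 0.0 (shut) to 1.0 (fully open).
Only numpy, scipy, OpenCV 4.12 (cv2) and the standard library are available. Lean on these libraries where they do the work, as an engineer would, in place of code of your own. Each camera call takes 0.05 s, during which the arm holds its last target. There are 200 camera calls.

## Working session

There is one attempt and no reset: what is moved stays moved. The work goes in short steps, Python scripts to look and compute and a shell command to move; the robot and the scene stay as the last step left them, time stands still between calls to the robot, and variables do not carry over. Pictures are saved under pics/ and viewed, about 8 in all and at most 12, crops included, and the job is handed in when it is done.

```bash
ls; mkdir -p pics; python3 - <<'E'
from rig import manip,cams
import cv2,numpy as np
print(manip.get_obs(), manip.hold_point_z)
for n in("top","side"):
    im,d=cams.read_camera(n); cv2.imwrite(f"pics/{n}0.png",im); np.save(f"pics/{n}0.npy",d); print(n,cams.camera_info(n), (d>0).mean())
E
```

```text
pics
{'time_s': 0.0, 'joint_positions': array([-1.03240245e+00,  3.85537459e-01,  6.61041090e-03, -5.02716662e-04,
       -1.19398410e+00, -2.58613281e-01]), 'qvel': array([ 3.32613375e-04, -9.23908041e-05,  3.96091528e-04,  4.79671950e-04,
       -3.64027917e-04,  5.24852978e-04]), 'joint_torque': array([ 5.80273645e-04, -3.92289269e+01,  1.88410628e+01,  4.18611825e+00,
       -4.61728399e-03, -4.20906105e-06]), 'tool_pos': array([ 0.17242705, -0.60004306,  0.19072661]), 'orientation': array([ 0.43770327, -3.11055603, -0.00334605]), 'contact_force': array([-0.46061426, -0.40677598,  0.59861977]), 'wrist_torque': array([-0.02571787, -0.03050457,  0.00308116]), 'width': 1.0063314690908143} 0.0187
top {'fx': 540.1454289591496, 'fy': 540.1454289591496, 'cx': 319.5051376336268, 'cy': 227.77239335251932, 'R': array([[-0.02050302, -0.9994442 , -0.02628534],
       [-0.99350047,  0.02331131, -0.11141546],
       [ 0.11196628,  0.02383014, -0.99342623]]), 't': array([0.02312771, 0.54668109, 1.57285762])} 0.996103515625
side {'fx': 536.3413258537431, 'fy': 536.3413258537431, 'cx': 319.96275324333834, 'cy': 239.3199532037872, 'R': array([[-0.98796856, -0.15429082,  0.01060518],
       [-0.10719875,  0.63376946, -0.7660579 ],
       [ 0.11147447, -0.75797798, -0.64268408]]), 't': array([0.52048459, 0.14110769, 1.54590109])} 0.996201171875
```

View pics/top0.png

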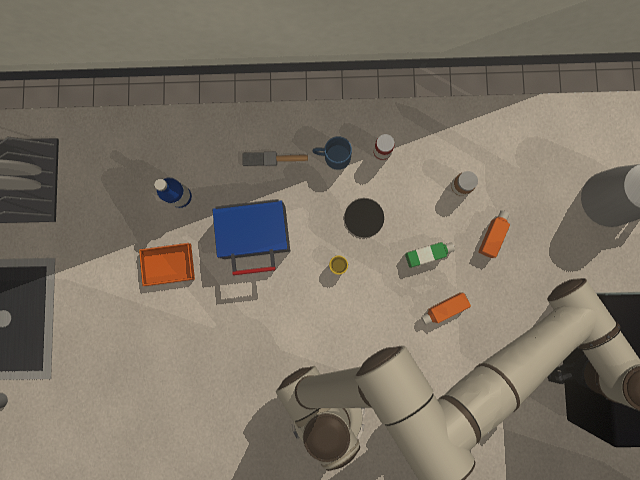

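View pics/side0.png

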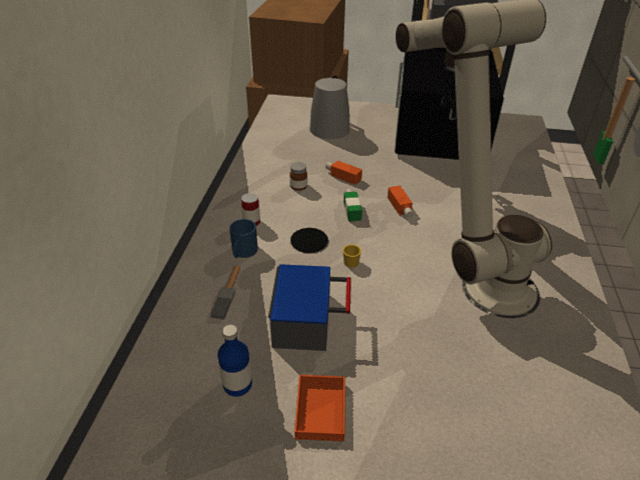

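The top view shows the green bottle at about (427,254) with its cap to the right at (450,246), the mat at (364,218), the bin lid at (251,228), and the red bar at (254,270). The orange look-alikes are at (495,237) and (447,308), and the cup is at (338,265). The side view agrees.

```bash
cat > h.py <<'E'
import cv2,numpy as np
from rig import manip,cams
from scipy.spatial.transform import Rotation as Rn
def onplane(c,px,z):   # pinhole rays onto plane z
    px=np.atleast_2d(px).astype(float); r=np.c_[(px[:,0]-c['cx'])/c['fx'],(px[:,1]-c['cy'])/c['fy'],np.ones(len(px))]
    R=np.array(c['R']);o=-R.T@c['t'];d=r@R
    return o+d*((z-o[2])/d[:,2])[:,None]
def cloud(c,m,d):
    v,u=np.nonzero(m&(d>0)); z=d[v,u]
    p=np.c_[(u-c['cx'])/c['fx']*z,(v-c['cy'])/c['fy']*z,z]
    return (p-c['t'])@np.array(c['R'])
def hue(im,lo,hi,s=110,v=40):
    return cv2.inRange(cv2.cvtColor(im,cv2.COLOR_BGR2HSV),(lo,s,v),(hi,255,255))>0
def box(m,x0,y0,x1,y1):
    o=np.zeros_like(m);o[y0:y1,x0:x1]=m[y0:y1,x0:x1];return o
def pose():
    o=manip.get_obs(); return o,np.array(o['tool_pos']),Rn.from_rotvec(o['orientation'])
E
python3 - <<'E'
from h import *
np.set_printoptions(precision=4,suppress=True)
B={"top":dict(green=(400,235,460,272),mat=(340,195,388,240),bar=(228,255,280,276),lid=(205,190,295,265)),
"side":dict(green=(335,185,370,225),mat=(285,222,332,255),bar=(344,272,356,316),lid=(265,260,335,330))}
for n in B:
    im=cv2.imread(f"pics/{n}0.png");d=np.load(f"pics/{n}0.npy");c=cams.camera_info(n)
    M=dict(green=hue(im,45,85,100),lid=hue(im,105,130,150,60),bar=hue(im,0,6,120,50)|hue(im,174,180,120,50),mat=im.max(2)<45)
    for k in B[n]:
        m=box(M[k],*B[n][k]);p=cloud(c,m,d)
        print(n,k,m.sum(),"med",np.median(p,0),"lo",np.percentile(p,3,0),"hi",np.percentile(p,97,0))
        z={'green':.046,'mat':.006,'lid':.110,'bar':.106}[k]
        v,u=np.nonzero(m); q=onplane(c,np.c_[u,v],z)
        r=cv2.minAreaRect((q[:,:2]*1000).astype(np.float32)); print("   plane rect",[np.round(t,1) for t in r], q.mean(0))
        if k=='green':
            s=p[p[:,2]>.038]; print('  topface rect',cv2.minAreaRect((s[:,:2]*1000).astype(np.float32)))
E
```

```text
top green 357 med [ 0.4627 -0.3214  0.0454] lo [ 0.4311 -0.3568  0.0337] hi [ 0.4893 -0.2465  0.0525]
   plane rect [array([ 461.2, -300. ]), array([ 43. , 120.8]), np.float64(15.7)] [ 0.4619 -0.3037  0.046 ]
  topface rect ((461.8775634765625, -302.580322265625), (42.98184585571289, 116.65607452392578), 15.599197387695312)
top mat 102 med [ 0.59   -0.1261  0.0065] lo [ 0.5222 -0.1802  0.0005] hi [ 0.6341 -0.0657  0.0146]
   plane rect [array([ 578.1, -123.1]), array([113.1, 113.8]), np.float64(43.6)] [ 0.5851 -0.1239  0.006 ]
top bar 173 med [0.4224 0.1983 0.1107] lo [0.4133 0.1419 0.0049] hi [0.4304 0.2535 0.1167]
   plane rect [array([422.3, 197.7]), array([ 11.8, 121.7]), np.float64(5.1)] [0.4222 0.1978 0.106 ]
top lid 3318 med [0.5405 0.2086 0.1098] lo [0.4761 0.1153 0.1033] hi [0.6053 0.3012 0.116 ]
   plane rect [array([540.5, 208.4]), array([136.3, 198.4]), np.float64(5.5)] [0.5404 0.2083 0.11  ]
side green 283 med [ 0.4577 -0.2507  0.0381] lo [ 0.4312 -0.3455  0.0022] hi [ 0.4932 -0.2378  0.0459]
   plane rect [array([ 459.9, -265.3]), array([ 50.6, 158. ]), np.float64(15.3)] [ 0.4569 -0.2531  0.046 ]
  topface rect ((463.6294860839844, -294.0294189453125), (44.60578918457031, 119.42176055908203), 14.87162971496582)
side mat 722 med [ 0.5803 -0.1171  0.003 ] lo [ 0.53   -0.1715 -0.0024] hi [ 0.6313 -0.0662  0.008 ]
   plane rect [array([ 580. , -115.5]), array([114.3, 117.8]), np.float64(9.6)] [ 0.58   -0.1142  0.006 ]
side bar 154 med [0.4249 0.2009 0.1081] lo [ 0.4164  0.0757 -0.0008] hi [0.4327 0.2575 0.1121]
   plane rect [array([424.9, 199.7]), array([ 11.3, 128.2]), np.float64(5.3)] [0.4247 0.2    0.106 ]
side lid 2967 med [0.5421 0.2186 0.1074] lo [0.4766 0.1202 0.1035] hi [0.6074 0.3051 0.1114]
   plane rect [array([542.5, 213.6]), array([138.4, 197.5]), np.float64(5.5)] [0.5416 0.2191 0.11  ]
```

```bash
cat >> h.py <<'E'
def frame(d,a,flip=1):
    """tool frame: cap/plane dir d (world yaw, deg); a = lean from straight down (deg), tool z = -cos a Z - sin a d; y = jaw, square to d"""
    d=np.array([np.cos(np.radians(d)),np.sin(np.radians(d)),0]);Z=np.array([0,0,1.]);a=np.radians(a)
    z=-np.cos(a)*Z-np.sin(a)*d; y=flip*np.cross(Z,d)
    return Rn.from_matrix(np.c_[np.cross(y,z),y,z])
def row(P,R,g,Rg):
    """row from tool pose P,R to grasp point g with rotation Rg"""
    T=np.array(g)+manip.hold_point_z*Rg.as_matrix()[:,2]
    return np.r_[R.inv().apply(T-P)*1000,(R.inv()*Rg).as_rotvec()].round(3)
E
python3 - <<'E'
from h import *
print([x for x in dir(manip) if x[0]!='_'])
o,P,R=pose(); print(R.as_matrix().round(3))
for f in(1,-1):
    Rg=frame(-74.4,30,f); z=Rg.as_matrix()[:,2]; g=np.array([.460,-.297,.028])
    print(f,row(P,R,g-.1*z,Rg), row(P,R,g-.1*z,frame(-74.4,0,f)))
E
```

```text
['IKError', 'get_obs', 'hold_point_z']
[[-0.961 -0.276 -0.001]
 [-0.276  0.961  0.002]
 [ 0.     0.002 -1.   ]]
1 [-359.775  171.174   92.737   -0.411    0.408    1.539] [-3.59707e+02  1.61819e+02  9.52250e+01  1.00000e-03 -2.00000e-03
  1.57800e+00]
-1 [-359.775  171.174   92.737   -0.407   -0.41    -1.525] [-3.59707e+02  1.61819e+02  9.52250e+01  2.00000e-03  1.00000e-03
 -1.56300e+00]
```

```bash
python3 -m handwheel '[[-360,171,20,-0.411,0.408,1.539,100],[-360,171,20,-0.411,0.408,1.539,100],[-360,171,20,-0.411,0.408,1.539,100],[-360,171,20,-0.411,0.408,1.539,100],[-360,171,20,-0.411,0.408,1.539,100],[-360,171,20,-0.411,0.408,1.539,100],[-360,171,20,-0.411,0.408,1.539,100],[-360,171,20,-0.411,0.408,1.539,100],[-360,171,20,-0.411,0.408,1.539,100],[-360,171,20,-0.411,0.408,1.539,100],[-360,171,20,-0.411,0.408,1.539,100],[-360,171,20,-0.411,0.408,1.539,100],[-360,171,20,-0.411,0.408,1.539,100],[-360,171,20,-0.411,0.408,1.539,100],[-360,171,20,-0.411,0.408,1.539,100],[-360,171,20,-0.411,0.408,1.539,100],[-360,171,20,-0.411,0.408,1.539,100],[-360,171,20,-0.411,0.408,1.539,100]]'
python3 - <<'E'
from h import *
o,P,R=pose(); print(o['joint_positions'].round(3),o['contact_force']);print(R.as_matrix().round(3))
Rg=frame(-74.4,30); z=Rg.as_matrix()[:,2]; g=np.array([.460,-.297,.028])
for b in(.1,.05,0):print(row(P,R,g-b*z,Rg))
im,d=cams.read_camera("top");cv2.imwrite("pics/t1.png",im[120:360,300:620].repeat(2,0).repeat(2,1))
E
```

```text
time_s: 1.6
tool_pos: [0.4715, -0.3366, 0.1719]
orientation: [-1.627, -2.146, -0.434]
contact_force: [0.4, 0.2, 0.1]
width: 1.0
[-0.556  0.584  0.306 -0.346 -1.687 -2.283] [0.40161811 0.19249422 0.13027198]
[[-0.234  0.963 -0.135]
 [ 0.835  0.27   0.48 ]
 [ 0.498  0.    -0.867]]
[-3.6173e+01 -4.4600e-01  6.3997e+01 -1.0000e-03  2.0000e-03  1.0000e-03]
[-3.60800e+01 -4.20000e-01  1.13997e+02 -1.00000e-03  2.00000e-03
  1.00000e-03]
[-3.59860e+01 -3.94000e-01  1.63997e+02 -1.00000e-03  2.00000e-03
  1.00000e-03]
```

View pics/t1.png

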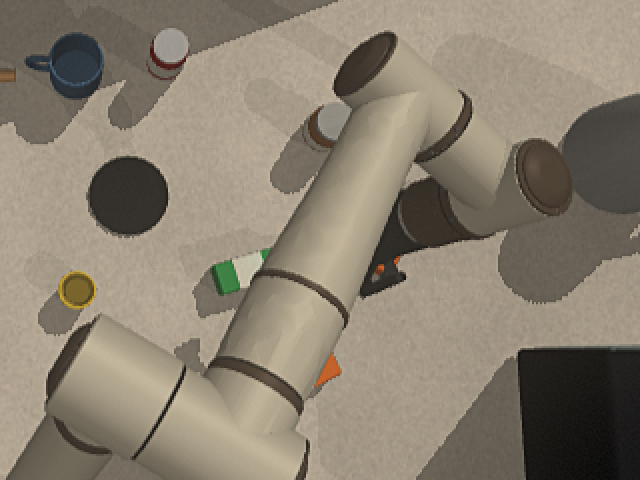

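The bottle is untouched, with its foot end at crop (225,275). The arm is leaning as planned, so I'll descend and grip.

```bash
python3 -m handwheel '[[-36,0,40,0,0,0,100],[-36,0,70,0,0,0,100],[-36,0,90,0,0,0,100],[-36,0,110,0,0,0,100],[-36,0,130,0,0,0,100],[-36,0,145,0,0,0,100],[-36,0,157,0,0,0,100],[-36,0,164,0,0,0,100],[-36,0,164,0,0,0,100],[-36,0,164,0,0,0,100]]'
python3 -m handwheel '[[0,0,0,0,0,0,30],[0,0,0,0,0,0,30],[0,0,0,0,0,0,30],[0,0,0,0,0,0,30],[0,0,0,0,0,0,30],[0,0,0,0,0,0,30],[0,0,0,0,0,0,30],[0,0,0,0,0,0,30],[0,0,0,0,0,0,30],[0,0,0,0,0,0,30]]' 50
```

```text
time_s: 2.48
tool_pos: [0.4581, -0.2884, 0.012]
orientation: [-1.627, -2.146, -0.434]
contact_force: [-0.0, -1.6, 0.6]
width: 1.001
time_s: 3.32
tool_pos: [0.4566, -0.2897, 0.0168]
orientation: [-1.624, -2.148, -0.432]
contact_force: [-4.2, -2.3, 19.7]
width: 0.303
```

```bash
python3 - <<'E'
from h import *
im,d=cams.read_camera("side");a=cv2.resize(im[130:290,270:430],(480,480),interpolation=1)
im,d=cams.read_camera("wrist");print(manip.get_obs()['width'])
cv2.imwrite("pics/g1.png",np.hstack([a[:, :320],cv2.resize(im,(480,360)) if 0 else cv2.resize(im,(480,480))]))
E
```

```text
0.3011739804188338
```

View pics/g1.png

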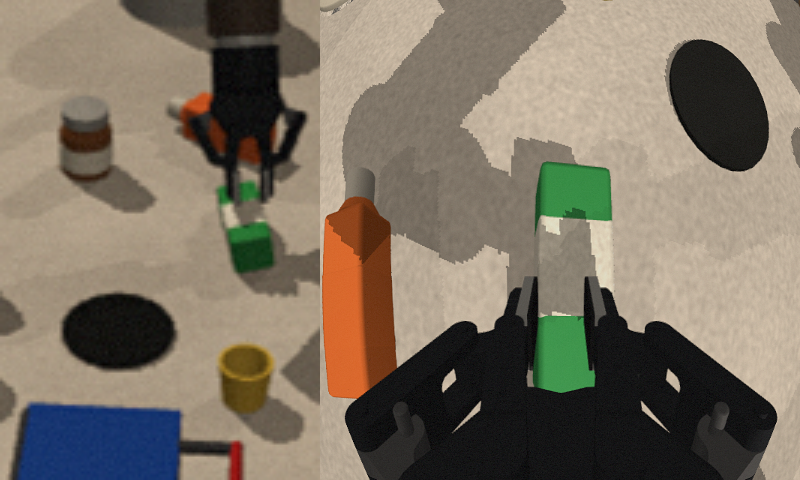

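```bash
python3 - <<'E'
from h import *
np.set_printoptions(precision=3,suppress=True)
c=cams.camera_info("wrist");im,d=cams.read_camera("wrist");print(c['fx'],c['cx'],c['cy'],-np.array(c['R']).T@c['t'])
def w(u,v):
    x,y=(u-c['cx'])/c['fx'],(v-c['cy'])/c['fy'];r=np.hypot(x,y)
    ray=np.array([np.sin(r)*x/r,np.sin(r)*y/r,np.cos(r)]); p=ray*d[v,u]/ray[2]
    return (p-c['t'])@np.array(c['R'])
o,P,R=pose()
for U,V in[(560,180),(590,180),(545,240),(605,240),(560,350),(545,375),(585,375),(518,300),(531,300),(531,340),(592,300),(598,300),(592,340),(612,310)]:
    u,v=int((U-320)*640/480),V
    p=w(u,v);print((U,V),im[v,u],p,(R.inv().apply(p-P)*1000).round(0))
E
```

```text
371.64829954431775 320.888687691817 233.05045394465327 [ 0.466 -0.322  0.207]
(560, 180) [ 74 141  59] [ 0.448 -0.258  0.051] [ 45.   0. -13.]
(590, 180) [ 68 139  54] [ 0.465 -0.252  0.047] [45. 19. -9.]
(545, 240) [122 139 149] [ 0.447 -0.288  0.052] [ 21.  -9. -28.]
(605, 240) [184 210 222] [ 0.481 -0.277  0.046] [ 19.  27. -22.]
(560, 350) [ 76 148  61] [ 0.468 -0.331  0.049] [-21.   0. -49.]
(545, 375) [ 79 152  66] [ 0.463 -0.343  0.052] [-29.  -8. -57.]
(585, 375) [ 77 150  66] [ 0.485 -0.337  0.047] [-31.  14. -53.]
(518, 300) [36 39 38] [ 0.443 -0.317  0.071] [  7. -21. -58.]
(531, 300) [18 15  9] [ 0.45  -0.316  0.078] [ 10. -13. -65.]
(531, 340) [24 23 26] [ 0.454 -0.329  0.083] [  1. -13. -76.]
(592, 300) [31 32 36] [ 0.477 -0.308  0.079] [ 11.  15. -66.]
(598, 300) [80 86 89] [ 0.48  -0.308  0.079] [ 11.  17. -66.]
(592, 340) [16 21 18] [ 0.48  -0.322  0.084] [  1.  14. -77.]
(612, 310) [24 21 23] [ 0.488 -0.309  0.076] [  6.  25. -65.]
```

```bash
python3 - <<'E'
from h import *
np.set_printoptions(precision=3,suppress=True)
c=cams.camera_info("wrist");im,d=cams.read_camera("wrist");o,P,R=pose();print(o['contact_force'],o['wrist_torque'],o['width'])
def w(u,v):
    x,y=(u-c['cx'])/c['fx'],(v-c['cy'])/c['fy'];r=np.hypot(x,y)
    ray=np.array([np.sin(r)*x/r,np.sin(r)*y/r,np.cos(r)]); p=ray*d[v,u]/ray[2]
    return (p-c['t'])@np.array(c['R'])
for V in(262,270,278,286,294):
    for u in list(range(270,300,5))+list(range(345,390,5)):
        t=(R.inv().apply(w(u,V)-P)*1000)
        if im[V,u].max()<110: print((u,V),im[V,u].max(),t.round(0),end=' ')
    print()
cv2.imwrite("pics/w2.png",cv2.resize(im[150:400,230:430],(640,800))[:600])
E
```

```text
[-5.44  -2.013 18.51 ] [1.286 1.503 0.73 ] 0.30168938201672457

(290, 270) 106 [  9. -13. -32.] 
(275, 278) 88 [ 11. -18. -46.] (280, 278) 91 [ 11. -16. -46.] (285, 278) 42 [ 11. -14. -45.] (290, 278) 105 [  6. -13. -34.] (355, 278) 16 [ 11.  14. -46.] (360, 278) 89 [ 11.  16. -46.] (365, 278) 88 [ 11.  18. -46.] 
(270, 286) 91 [ 10. -19. -53.] (275, 286) 87 [ 10. -17. -53.] (280, 286) 92 [ 10. -15. -53.] (285, 286) 11 [ 11. -13. -53.] (290, 286) 56 [  3. -13. -35.] (355, 286) 15 [ 10.  13. -53.] (360, 286) 76 [ 11.  15. -54.] (365, 286) 88 [ 11.  17. -54.] (370, 286) 90 [ 11.  19. -54.] 
(270, 294) 90 [ 11. -18. -61.] (275, 294) 87 [ 10. -16. -60.] (280, 294) 73 [ 10. -14. -59.] (285, 294) 26 [ 11. -12. -61.] (290, 294) 34 [  1. -13. -39.] (355, 294) 12 [  8.  13. -54.] (360, 294) 17 [ 10.  14. -60.] (365, 294) 90 [ 10.  16. -60.] (370, 294) 91 [ 10.  18. -59.] (375, 294) 62 [ 11.  20. -61.] (380, 294) 22 [  6.  23. -51.] (385, 294) 22 [  6.  25. -52.]
```

View pics/w2.png

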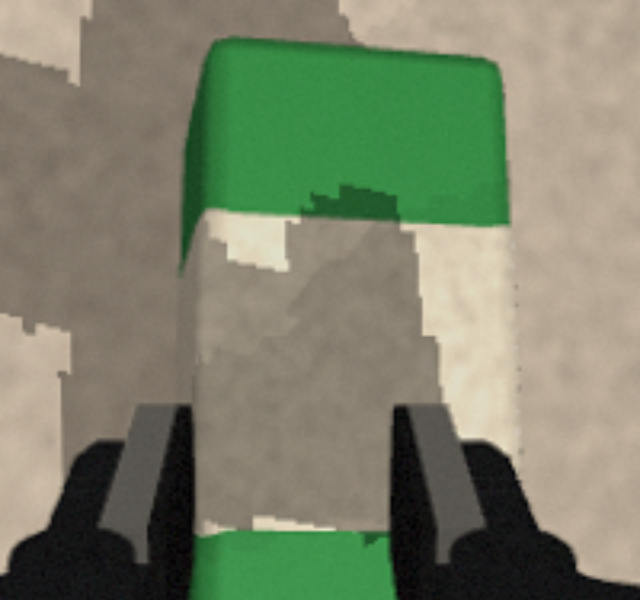

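The crop shows the right fingertip resting on top of the bottle at about (420,405), with the bottle 8 mm off-centre. The tips seem to end well behind the stated TCP. I'll back off and measure the shut tips and the bottle.

```bash
python3 -m handwheel '[[0,0,-40,0,0,0,60],[0,0,-80,0,0,0,0],[0,0,-80,0,0,0,0],[0,0,-80,0,0,0,0],[0,0,-80,0,0,0,0],[0,0,-80,0,0,0,0],[0,0,-80,0,0,0,0],[0,0,-80,0,0,0,0],[0,0,-80,0,0,0,0],[0,0,-80,0,0,0,0],[0,0,-80,0,0,0,0]]'
cat >> h.py <<'E'
def wcloud():
    c=cams.camera_info("wrist");o,P,R=pose();im,d=cams.read_camera("wrist")
    v,u=np.mgrid[:480,:640];x,y=(u-c['cx'])/c['fx'],(v-c['cy'])/c['fy'];r=np.hypot(x,y)+1e-9
    ray=np.dstack([np.sin(r)*x/r,np.sin(r)*y/r,np.cos(r)]);p=ray*(d/ray[...,2])[...,None]
    W=(p-c['t'])@np.array(c['R']);T=R.inv().apply((W-P).reshape(-1,3)).reshape(W.shape)*1000
    return im,d,W,T,P,R
E
python3 - <<'E'
from h import *
np.set_printoptions(precision=3,suppress=True)
im,d,W,T,P,R=wcloud();o=manip.get_obs();print(P,o['width'],o['contact_force'])
m=(im.max(2)<110)&(abs(T[...,1])<20)&(abs(T[...,0])<20)&(d>0)&(W[...,2]>.06)
z=T[m];print('tip z pct',np.percentile(z[:,2],[50,80,95,99,100]));print(z[z[:,2]>np.percentile(z[:,2],97)].mean(0))
g=hue(im,45,85,100)&(abs(W[...,2]-.048)<.008)&(W[...,0]<.6)&(abs(T[...,0])<150)
p=W[g];print('green',g.sum(),np.median(p,0),cv2.minAreaRect((p[:,:2]*1000).astype(np.float32)))
b=(W[...,2]<.02)&(d>0)&(im.max(2)>120)&(abs(W[...,0]-.45)<.15)&(abs(W[...,1]+.25)<.15);print('bench z',np.median(W[b],0))
cv2.imwrite("pics/w3.png",im)
im,d=cams.read_camera("side");c=cams.camera_info("side");cv2.imwrite("pics/s3.png",im);np.save("pics/s3.npy",d)
p=cloud(c,box((im.max(2)<60),320,100,400,230),d);p=p[(abs(p[:,0]-P[0])<.03)&(abs(p[:,1]-P[1])<.06)&(p[:,2]>.05)];print('side: dark lowest',p[np.argsort(p[:,2])[:8]])
im,d=cams.read_camera("top");c=cams.camera_info("top");m=box(hue(im,45,85,100),400,235,460,272);v,u=np.nonzero(m)
print('top',m.sum(),cv2.minAreaRect((onplane(c,np.c_[u,v],.046)[:,:2]*1000).astype(np.float32)))
E
```

```text
time_s: 4.43
tool_pos: [0.4685, -0.3265, 0.0808]
orientation: [-1.628, -2.145, -0.435]
contact_force: [0.0, -0.8, 0.7]
width: -0.0
[ 0.468 -0.326  0.081] 0.0042343521230483365 [ 0.456 -0.036 -0.522]
tip z pct [-123.127  -90.996  -63.566  -48.849  -42.629]
[  8.767   0.55  -50.8  ]
green 4122 [ 0.458 -0.271  0.045] ((460.33563232421875, -294.04058837890625), (45.63018798828125, 95.11287689208984), 15.543553352355957)
bench z [ 0.431 -0.251 -0.   ]
side: dark lowest [[ 0.474 -0.347  0.115]
 [ 0.473 -0.338  0.117]
 [ 0.474 -0.343  0.121]
 [ 0.487 -0.341  0.122]
 [ 0.484 -0.34   0.122]
 [ 0.487 -0.342  0.124]
 [ 0.488 -0.348  0.124]
 [ 0.485 -0.349  0.125]]
top 150 ((448.1451721191406, -257.7669372558594), (42.242305755615234, 32.27692794799805), 16.259958267211914)
```

The tips actually sit about 41 mm behind the reported TCP. The wrist and side depth agree on this, and it matches the failed grasp. I'll use 60 mm from TCP to grasp point from here. The bottle hasn't moved.

```bash
sed -i 's/manip.hold_point_z\*Rg/HZ*Rg/; s/^import cv2.*/&\nHZ=0.0597  # 18.7 mm + measured 41 mm TCP offset/' h.py
python3 - <<'E'
from h import *
o,P,R=pose();Rg=frame(-74.4,30); print(row(P,R,[.460,-.296,.026],Rg))
E
```

```text
[ 1.90000e-01  9.00000e-03  1.23233e+02 -0.00000e+00  2.00000e-03
  0.00000e+00]
```

```bash
python3 -m handwheel '[[0,0,0,0,0,0,100],[0,0,0,0,0,0,100],[0,0,0,0,0,0,100],[0,0,0,0,0,0,100],[0,0,0,0,0,0,100],[0,0,0,0,0,0,100],[0,0,25,0,0,0,100],[0,0,50,0,0,0,100],[0,0,75,0,0,0,100],[0,0,95,0,0,0,100],[0,0,110,0,0,0,100],[0,0,118,0,0,0,100],[0,0,123,0,0,0,100],[0,0,123,0,0,0,100]]'
python3 -m handwheel '[[0,0,0,0,0,0,30],[0,0,0,0,0,0,30],[0,0,0,0,0,0,30],[0,0,0,0,0,0,30],[0,0,0,0,0,0,30],[0,0,0,0,0,0,30],[0,0,0,0,0,0,30],[0,0,0,0,0,0,30],[0,0,0,0,0,0,30],[0,0,0,0,0,0,30]]' 50
```

```text
time_s: 5.75
tool_pos: [0.4518, -0.2672, -0.026]
orientation: [-1.627, -2.144, -0.434]
contact_force: [0.5, -0.3, 0.1]
width: 1.0
time_s: 6.58
tool_pos: [0.4529, -0.2685, -0.0248]
orientation: [-1.629, -2.147, -0.435]
contact_force: [2.2, -2.1, 6.6]
width: 0.535
```

```bash
python3 - <<'E'
from h import *
o,P,R=pose();Rg=frame(-74.4,30);print(row(P,R,[.460,-.296,.20],R))
for y in (15,0):print(y,row(P,R,[.50,-.21,.20],frame(y,-60)),row(P,R,[.46,-.29,.20],frame(-74.4,-60)))
E
```

```text
[  86.987   -0.252 -149.501    0.       0.       0.   ]
15 [ 134.158  113.067 -147.635   -0.441   -1.21    -1.64 ] [ 3.23020e+01  1.31300e+00 -2.06098e+02  2.00000e-03 -1.56700e+00
 -0.00000e+00]
0 [ 122.562  111.164 -154.274   -0.369   -1.322   -1.373] [ 3.23020e+01  1.31300e+00 -2.06098e+02  2.00000e-03 -1.56700e+00
 -0.00000e+00]
```

```bash
python3 -m handwheel '[[22,0,-38,0,0,0,30],[44,0,-76,0,0,0,30],[65,0,-113,0,0,0,30],[87,0,-150,0,0,0,30],[87,0,-150,0,0,0,30]]'
python3 - <<'E'
from h import *
o,P,R=pose()
for y in (15,0):print(y,row(P,R,[.48,-.23,.20],frame(y,-60)),row(P,R,[.46,-.29,.20],frame(-74.4,-60)))
E
```

```text
time_s: 7.0
tool_pos: [0.454, -0.2688, 0.1539]
orientation: [-1.631, -2.156, -0.436]
contact_force: [0.2, -0.2, -3.1]
width: 0.53
15 [33.553 87.374  0.968 -0.442 -1.202 -1.636] [-5.6291e+01  1.4100e-01 -5.0329e+01  8.0000e-03 -1.5600e+00 -1.0000e-03]
0 [21.919 85.455 -5.599 -0.368 -1.313 -1.37 ] [-5.6291e+01  1.4100e-01 -5.0329e+01  8.0000e-03 -1.5600e+00 -1.0000e-03]
```

```bash
python3 -m handwheel '[[34,87,1,-0.442,-1.202,-1.636,30],[34,87,1,-0.442,-1.202,-1.636,30],[34,87,1,-0.442,-1.202,-1.636,30],[34,87,1,-0.442,-1.202,-1.636,30],[34,87,1,-0.442,-1.202,-1.636,30],[34,87,1,-0.442,-1.202,-1.636,30],[34,87,1,-0.442,-1.202,-1.636,30],[34,87,1,-0.442,-1.202,-1.636,30],[34,87,1,-0.442,-1.202,-1.636,30],[34,87,1,-0.442,-1.202,-1.636,30],[34,87,1,-0.442,-1.202,-1.636,30],[34,87,1,-0.442,-1.202,-1.636,30],[34,87,1,-0.442,-1.202,-1.636,30],[34,87,1,-0.442,-1.202,-1.636,30],[34,87,1,-0.442,-1.202,-1.636,30],[34,87,1,-0.442,-1.202,-1.636,30],[34,87,1,-0.442,-1.202,-1.636,30],[34,87,1,-0.442,-1.202,-1.636,30],[34,87,1,-0.442,-1.202,-1.636,30],[34,87,1,-0.442,-1.202,-1.636,30]]'
python3 - <<'E'
from h import *
o,P,R=pose();print(o['joint_positions'].round(2),o['contact_force'],R.as_matrix().round(3))
for z in (.12,.065):print(row(P,R,[.579,-.119,z],frame(15,-60)))
im,d=cams.read_camera("side");cv2.imwrite("pics/s4.png",im)
E
```

```text
time_s: 8.67
tool_pos: [0.5258, -0.2141, 0.1613]
orientation: [-0.268, 2.089, 0.167]
contact_force: [-0.4, -0.8, -4.3]
width: 0.533
[-0.79  0.24 -0.4  -1.37 -0.87  0.41] [-0.35226726 -0.84094589 -4.27785479] [[-0.492 -0.258  0.832]
 [-0.122  0.966  0.227]
 [-0.862  0.01  -0.507]]
[-2.64900e+00  7.74130e+01  1.46486e+02  4.00000e-03 -8.00000e-03
 -9.00000e-03]
[ 4.47680e+01  7.68540e+01  1.74348e+02  4.00000e-03 -8.00000e-03
 -9.00000e-03]
```

View pics/s4.png

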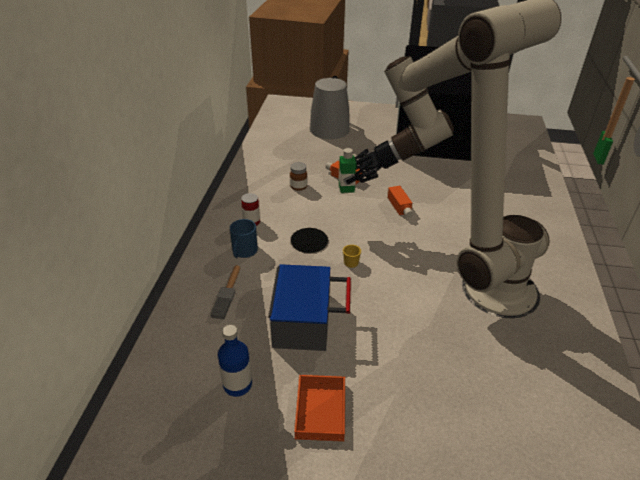

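The bottle hangs upright in the gripper at (347,172). I'll move it over the mat and check its tilt and position.

```bash
python3 -m handwheel '[[-3,20,38,0,0,0,30],[-3,40,75,0,0,0,30],[-3,60,115,0,0,0,30],[-3,77,146,0.004,-0.008,-0.009,30],[-3,77,146,0.004,-0.008,-0.009,30],[-3,77,146,0.004,-0.008,-0.009,30]]'
python3 - <<'E'
from h import *
np.set_printoptions(precision=4,suppress=True)
o,P,R=pose();print(o['contact_force'],R.as_matrix().round(3), 'grasp',P-HZ*R.as_matrix()[:,2])
for n in("side","top"):
    im,d=cams.read_camera(n);c=cams.camera_info(n);p=cloud(c,hue(im,45,85,100),d)
    p=p[(abs(p[:,0]-.579)<.07)&(abs(p[:,1]+.119)<.07)&(p[:,2]>.03)]
    print(n,len(p),p.min(0),p.max(0),np.median(p,0))
    if n=="side":
        # side faces' plane normals -> axis via left/right silhouette at heights
        for a in np.arange(p[:,2].min(),p[:,2].max(),.015):
            s=p[(p[:,2]>=a)&(p[:,2]<a+.015)]
            if len(s)>5: print(round(a,3),len(s),np.percentile(s[:,:2],[5,50,95],axis=0).ravel())
    cv2.imwrite(f"pics/{n}5.png",im)
print([row(P,R,[.579,-.119,z],frame(15,-60)) for z in(.12,.065,.053)])
t=cv2.imread("pics/top5.png")[160:280,290:450];s=cv2.imread("pics/side5.png")[140:300,240:400]
cv2.imwrite("pics/c5.png",np.hstack([cv2.resize(s,(480,480)),cv2.resize(t,(320,240)).repeat(1,0) if 0 else cv2.resize(t,(320,480))]))
E
```

```text
time_s: 9.22
tool_pos: [0.6291, -0.1043, 0.0892]
orientation: [-0.274, 2.087, 0.163]
contact_force: [-1.1, -0.4, -4.0]
width: 0.532
[-1.1224 -0.3559 -4.007 ] [[-0.489 -0.261  0.833]
 [-0.128  0.965  0.227]
 [-0.863  0.005 -0.505]] grasp [ 0.5794 -0.1178  0.1193]
side 340 [ 0.5579 -0.1752  0.0641] [ 0.6087 -0.0839  0.1867] [ 0.5792 -0.0958  0.1565]
0.064 42 [ 0.5585 -0.1014  0.5767 -0.0942  0.5963 -0.0885]
0.079 45 [ 0.5614 -0.0989  0.581  -0.0917  0.5963 -0.087 ]
0.124 8 [ 0.5658 -0.1439  0.5721 -0.0973  0.5936 -0.0926]
0.139 61 [ 0.5593 -0.1508  0.5775 -0.0942  0.5967 -0.0887]
0.154 65 [ 0.5599 -0.1003  0.5785 -0.0944  0.5983 -0.0878]
0.169 111 [ 0.564  -0.1289  0.5836 -0.1013  0.6049 -0.0887]
0.184 7 [ 0.5734 -0.1034  0.5792 -0.0993  0.5904 -0.0954]
top 193 [ 0.556  -0.1428  0.1496] [ 0.6059 -0.0923  0.1906] [ 0.5732 -0.1112  0.1784]
[array([-0.611, -1.253, -0.92 ,  0.004, -0.006, -0.003]), array([46.859, -1.505, 26.855,  0.004, -0.006, -0.003]), array([57.216, -1.561, 32.915,  0.004, -0.006, -0.003])]
```

View pics/c5.png

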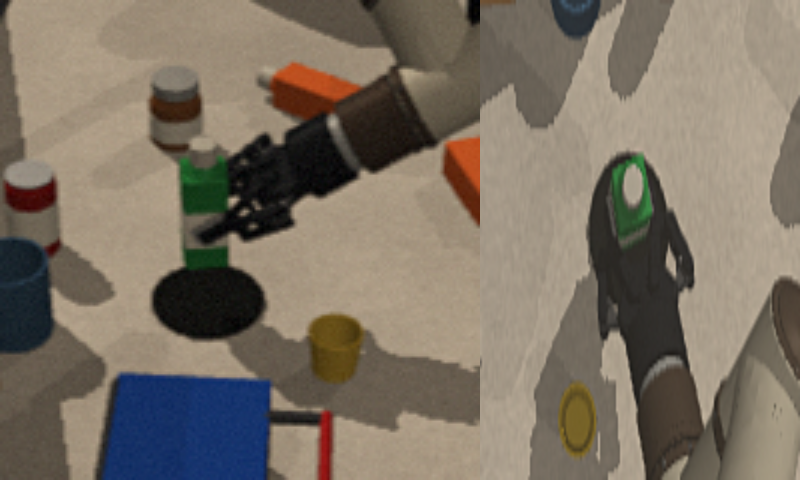

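The bottle hangs vertical over the mat. In the side crop its foot is at (205,268) and the mat centre at (208,300). Its foot is about 60 mm above the mat top, so I'll lower it.

```bash
python3 -m handwheel '[[12,-1,7,0.004,-0.006,-0.003,30],[24,-1,14,0.004,-0.006,-0.003,30],[34,-1,20,0.004,-0.006,-0.003,30],[41,-1,24,0.004,-0.006,-0.003,30],[45,-1,26.5,0.004,-0.006,-0.003,30],[45,-1,26.5,0.004,-0.006,-0.003,30],[45,-1,26.5,0.004,-0.006,-0.003,30]]'
python3 -m handwheel '[[1,0,0.6,0,0,0,30],[2,0,1.2,0,0,0,30],[3,0,1.8,0,0,0,30],[3,0,1.8,0,0,0,30]]'
```

```text
time_s: 9.9
tool_pos: [0.6315, -0.1085, 0.0417]
orientation: [-0.273, 2.072, 0.151]
contact_force: [-0.3, 0.3, -3.9]
width: 0.532
time_s: 10.23
tool_pos: [0.6316, -0.1077, 0.0378]
orientation: [-0.274, 2.072, 0.152]
contact_force: [0.3, -0.0, -3.9]
width: 0.534
```

```bash
python3 -m handwheel '[[1.7,0,1,0,0,0,30],[3.4,0,2,0,0,0,30],[3.4,0,2,0,0,0,30],[3.4,0,2,0,0,0,30]]'
python3 -m handwheel '[[1.7,0,1,0,0,0,30],[2.6,0,1.5,0,0,0,30],[2.6,0,1.5,0,0,0,30]]'
python3 -c "
from h import *
im,d=cams.read_camera('side');c=cams.camera_info('side');p=cloud(c,hue(im,45,85,100),d)
p=p[(abs(p[:,0]-.579)<.07)&(abs(p[:,1]+.119)<.07)];print(np.percentile(p[:,2],[0,2,98,100]))"
```

```text
time_s: 10.57
tool_pos: [0.6315, -0.1076, 0.0334]
orientation: [-0.274, 2.073, 0.152]
contact_force: [0.4, -0.8, -2.9]
width: 0.529
time_s: 10.82
tool_pos: [0.6315, -0.1077, 0.0303]
orientation: [-0.274, 2.073, 0.152]
contact_force: [0.0, 0.0, -4.5]
width: 0.531
[0.00023508 0.00847611 0.12271977 0.12581767]
```

```bash
python3 -m handwheel '[[0.9,0,0.5,0,0,0,30],[1.7,0,1,0,0,0,30],[1.7,0,1,0,0,0,30]]'
python3 -m handwheel '[[0.9,0,0.5,0,0,0,30],[1.7,0,1,0,0,0,30],[1.7,0,1,0,0,0,30]]'
```

```text
time_s: 11.12
tool_pos: [0.6317, -0.1078, 0.0286]
orientation: [-0.274, 2.073, 0.152]
contact_force: [-0.0, 0.2, -3.5]
width: 0.533
time_s: 11.37
tool_pos: [0.6323, -0.1075, 0.0288]
orientation: [-0.274, 2.068, 0.153]
contact_force: [-3.0, -1.0, 5.0]
width: 0.532
```

Contact felt. I'll release and back out along the tool.

```bash
python3 -m handwheel '[[0,0,0,0,0,0,60],[0,0,0,0,0,0,70],[0,0,0,0,0,0,85],[0,0,0,0,0,0,100],[0,0,0,0,0,0,100],[0,0,0,0,0,0,100],[0,0,-10,0,0,0,100],[0,0,-30,0,0,0,100],[0,0,-60,0,0,0,100],[0,0,-95,0,0,0,100],[0,0,-130,0,0,0,100],[0,0,-160,0,0,0,100],[0,0,-160,0,0,0,100],[0,0,-160,0,0,0,100]]'
python3 - <<'E'
from h import *
np.set_printoptions(precision=4,suppress=True)
o,P,R=pose();print(o['joint_positions'].round(2),o['contact_force'])
for n in("side","top"):
    im,d=cams.read_camera(n);c=cams.camera_info(n);p=cloud(c,hue(im,45,85,100),d)
    p=p[(abs(p[:,0]-.579)<.07)&(abs(p[:,1]+.119)<.07)]
    t=p[p[:,2]>.105];print(n,len(p),p.min(0),p.max(0),'top rect',cv2.minAreaRect((t[:,:2]*1000).astype(np.float32)))
    cv2.imwrite(f"pics/{n}6.png",im)
s=cv2.imread("pics/side6.png")[140:380,240:480];t=cv2.imread("pics/top6.png")[150:350,210:410]
cv2.imwrite("pics/c6.png",np.hstack([cv2.resize(s,(400,400)),cv2.resize(t,(400,400))]))
b=np.array([.4235,.199,.106]);h=np.array([.6127,.2166,.106])
for f in(1,-1):
    Rg=frame(5.3+(-90 if 0 else 0),0,f); 
    # jaw square to bar: y along bin x
    Rg=frame(5.3-90*f,0,1);print(f,Rg.as_matrix().round(2),row(P,R,b+[0,0,.15],Rg))
E
```

```text
time_s: 12.53
tool_pos: [0.4965, -0.1437, 0.1073]
orientation: [-0.274, 2.071, 0.148]
contact_force: [0.7, -0.3, -0.3]
width: 1.003
[-0.81  0.29 -0.6  -1.6  -0.86  0.77] [ 0.6872 -0.3223 -0.2609]
side 302 [ 0.5611 -0.1439  0.0025] [ 0.6099 -0.087   0.1232] top rect ((586.6465454101562, -115.38719177246094), (42.55891036987305, 50.40278244018555), 13.106228828430176)
top 175 [ 0.5587 -0.1451  0.0881] [ 0.6104 -0.0927  0.1295] top rect ((584.244384765625, -118.83811950683594), (44.9395637512207, 44.73841094970703), 15.288268089294434)
1 [[-0.09  1.    0.  ]
 [ 1.    0.09  0.  ]
 [ 0.    0.   -1.  ]] [-88.252 349.231 -30.54    0.902   0.775   1.559]
-1 [[ 0.09 -1.    0.  ]
 [-1.   -0.09 -0.  ]
 [ 0.    0.   -1.  ]] [-88.252 349.231 -30.54   -0.743   0.865  -1.259]
```

View pics/c6.png

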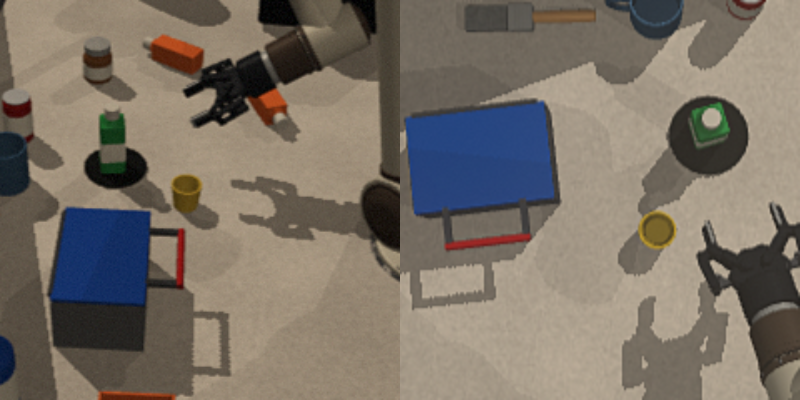

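The bottle stands on the mat about 5 mm off centre and has been let go. In the crops it is at (112,145) and (710,125). Next is the lid bar.

```bash
python3 -m handwheel '[[-35,0,-20,0,0,0,100],[-70,0,-41,0,0,0,100],[-112,0,-66,0,0,0,70],[-112,0,-66,0,0,0,50],[-88,349,-31,-0.743,0.865,-1.259,45],[-88,349,-31,-0.743,0.865,-1.259,45],[-88,349,-31,-0.743,0.865,-1.259,45],[-88,349,-31,-0.743,0.865,-1.259,45],[-88,349,-31,-0.743,0.865,-1.259,45],[-88,349,-31,-0.743,0.865,-1.259,45],[-88,349,-31,-0.743,0.865,-1.259,45],[-88,349,-31,-0.743,0.865,-1.259,45],[-88,349,-31,-0.743,0.865,-1.259,45],[-88,349,-31,-0.743,0.865,-1.259,45],[-88,349,-31,-0.743,0.865,-1.259,45],[-88,349,-31,-0.743,0.865,-1.259,45],[-88,349,-31,-0.743,0.865,-1.259,45],[-88,349,-31,-0.743,0.865,-1.259,45],[-88,349,-31,-0.743,0.865,-1.259,45],[-88,349,-31,-0.743,0.865,-1.259,45]]'
python3 - <<'E'
from h import *
np.set_printoptions(precision=4,suppress=True)
im,d,W,T,P,R=wcloud();o=manip.get_obs();print(o['joint_positions'].round(2),R.as_matrix().round(3))
m=(hue(im,0,6,120,50)|hue(im,174,180,120,50))&(abs(W[...,2]-.108)<.02)&(abs(W[...,0]-.42)<.06)
print('red',m.sum(),np.median(W[m],0),cv2.minAreaRect((W[m][:,:2]*1000).astype(np.float32)))
b=np.array([.4235,.199,.106]);print(row(P,R,b,frame(95.3,0)))
cv2.imwrite("pics/w7.png",im)
E
```

```text
time_s: 14.3
tool_pos: [0.424, 0.2009, 0.1945]
orientation: [2.325, -2.104, -0.006]
contact_force: [0.2, -0.5, -0.9]
width: 0.452
[ 0.79  0.12 -0.35 -0.   -1.11 -0.69] [[ 0.099 -0.995 -0.007]
 [-0.995 -0.099 -0.002]
 [ 0.001  0.007 -1.   ]]
red 2349 [0.4244 0.1924 0.1106] ((424.3533630371094, 196.99708557128906), (11.92525863647461, 119.49903869628906), 5.368934631347656)
[  1.673  -0.315 148.202   0.007  -0.001   0.007]
```

View pics/w7.png

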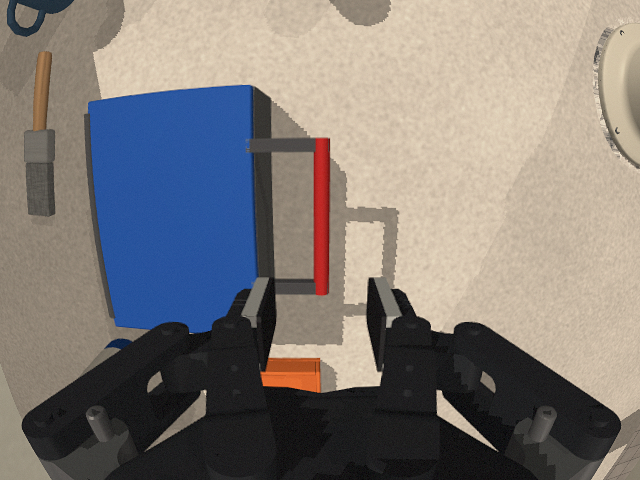

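The wrist view shows the bar (321,215) centred between the pads (268 and 375), with its brackets clear. I'll descend and grip.

```bash
python3 -m handwheel '[[0,-1,35,0.007,0,0.007,45],[0,-1,70,0.007,0,0.007,45],[0,-1,100,0.007,0,0.007,45],[0,-1,125,0.007,0,0.007,45],[0,-1,140,0.007,0,0.007,45],[0,-1,149,0.007,0,0.007,45],[0,-1,149,0.007,0,0.007,45],[0,-1,149,0.007,0,0.007,45]]'
python3 -m handwheel '[[0,0,0,0,0,0,0],[0,0,0,0,0,0,0],[0,0,0,0,0,0,0],[0,0,0,0,0,0,0],[0,0,0,0,0,0,0],[0,0,0,0,0,0,0],[0,0,0,0,0,0,0],[0,0,0,0,0,0,0]]' 40
```

```text
time_s: 15.02
tool_pos: [0.4239, 0.1997, 0.0466]
orientation: [-2.313, 2.119, -0.002]
contact_force: [0.9, -0.1, 0.9]
width: 0.45
time_s: 15.68
tool_pos: [0.4238, 0.2, 0.0478]
orientation: [-2.311, 2.118, -0.001]
contact_force: [-5.1, 1.5, 6.1]
width: 0.123
```

```bash
python3 -m handwheel '[[0,-0.3,-10,0,0,0,0],[0,-1,-20,0,0,0,0],[0,-2,-28,0,0,0,0]]'
python3 - <<'E'
from h import *
o,P,R=pose();print(R.as_matrix().round(3),R.inv().apply([.9957,.0934,0]).round(3),R.inv().apply([0,0,1]).round(3))
E
```

```text
time_s: 15.93
tool_pos: [0.4255, 0.2002, 0.0754]
orientation: [-2.311, 2.119, -0.0]
contact_force: [-2.0, 4.9, -2.7]
width: 0.124
[[ 0.087 -0.996  0.004]
 [-0.996 -0.087  0.005]
 [-0.004 -0.005 -1.   ]] [-0.007 -1.     0.005] [-0.004 -0.005 -1.   ]
```

```bash
python3 -m handwheel '[[0,-2.1,-11.5,0,0,0,0],[0,-5.3,-24.4,0,0,0,0],[0,-9.4,-37,0,0,0,0],[0,-14.3,-49.3,0,0,0,0],[0,-20.1,-61.2,0,0,0,0],[0,-26.8,-72.7,0,0,0,0],[0,-34.2,-83.7,0,0,0,0],[0,-42.4,-94.1,0,0,0,0],[0,-51.2,-104,0,0,0,0],[0,-60.8,-113.2,0,0,0,0],[0,-70.9,-121.7,0,0,0,0],[0,-81.7,-129.5,0,0,0,0],[0,-92.9,-136.5,0,0,0,0],[0,-101.6,-141.3,0,0,0,0],[0,-107.6,-144.2,0,0,0,0],[0,-107.6,-144.2,0,0,0,0]]'
cat > lid.py <<'E'
from h import *
np.set_printoptions(precision=4,suppress=True)
o,P,R=pose();g=P-HZ*R.as_matrix()[:,2];h=np.array([.6130,.2146,.106]);X=np.array([.9957,.0934,0])
print('grasp',g,'radius',np.hypot((h-g)@X,g[2]-.106),'angle',np.degrees(np.arctan2(g[2]-.106,(h-g)@X)),o['contact_force'],o['width'])
print('to top row',row(P,R,[.6130,.2146,.296],R))
for n in("side","top"):
    im,d=cams.read_camera(n);c=cams.camera_info(n);cv2.imwrite(f"pics/{n}8.png",im)
    for k,m in(("lid",hue(im,105,130,150,60)),("bar",hue(im,0,6,120,50)|hue(im,174,180,120,50))):
        p=cloud(c,m,d);p=p[(p[:,2]>.09)&(p[:,0]>.42)&(p[:,0]<.7)&(abs(p[:,1]-.21)<.12)]
        if len(p)<20: print(n,k,len(p));continue
        u=np.c_[p@X-h@X,p[:,2]-.106];q=np.median(u,0);v=np.linalg.svd(u-u.mean(0),full_matrices=False)[2][0]
        print(n,k,len(p),'med',q,'line angle',np.degrees(np.arctan2(abs(v[1]),-v[0]*np.sign(v[1]))))
E
python3 lid.py
```

```text
time_s: 17.27
tool_pos: [0.5337, 0.2102, 0.2232]
orientation: [-2.309, 2.114, -0.003]
contact_force: [-6.8, 5.8, 10.4]
width: 0.122
grasp [0.5332 0.2098 0.2829] radius 0.1941487231733723 angle 65.68353501813698 [-6.806   5.7731 10.3808] 0.12239019074040579
to top row [  2.198 -80.073 -12.335   0.      0.      0.   ]
side lid 895 med [-0.0307  0.0767] line angle 64.83924055708829
side bar 137 med [-0.0793  0.1753] line angle 81.17054715822555
top lid 540 med [-0.0318  0.0752] line angle 64.27989241465148
top bar 78 med [-0.0821  0.1774] line angle 174.46075389258186
```

```bash
python3 -m handwheel '[[0,-8,-4,0,0,0,0],[0,-15.3,-7,0,0,0,0],[0,-22,-9.5,0,0,0,0],[0,-28,-11.5,0,0,0,0],[0,-34.5,-13,0,0,0,0],[0,-41,-14.6,0,0,0,0],[0,-48,-16,0,0,0,0],[0,-54,-17,0,0,0,0],[0,-59,-17.6,0,0,0,0],[0,-64,-18.1,0,0,0,0],[0,-68,-18.4,0,0,0,0],[0,-72,-18.6,0,0,0,0],[0,-75,-18.8,0,0,0,0],[0,-77,-18.8,0,0,0,0],[0,-77,-18.8,0,0,0,0],[0,-77,-18.8,0,0,0,0]]'
python3 lid.py; python3 -c "
import cv2,numpy as np
s=cv2.imread('pics/side8.png')[150:390,200:440];t=cv2.imread('pics/top8.png')[130:330,200:400]
cv2.imwrite('pics/c8.png',np.hstack([cv2.resize(s,(400,400)),cv2.resize(t,(400,400))]))"
```

```text
time_s: 18.7
tool_pos: [0.6096, 0.217, 0.2399]
orientation: [-2.31, 2.115, -0.001]
contact_force: [-1.2, 5.6, 1.2]
width: 0.121
grasp [0.6092 0.2166 0.2996] radius 0.1936273090224069 angle 88.92138728221917 [-1.2471  5.6302  1.1823] 0.12126008228838411
to top row [ 2.342 -3.628  3.608  0.     0.     0.   ]
side lid 77 med [-0.0036  0.1368] line angle 89.30065028769287
side bar 113 med [-0.0036  0.1934] line angle 94.64846095877003
top lid 148 med [-0.0057  0.1373] line angle 90.29422983827686
top bar 93 med [-0.0059  0.1944] line angle 79.16894907925081
```

View pics/c8.png

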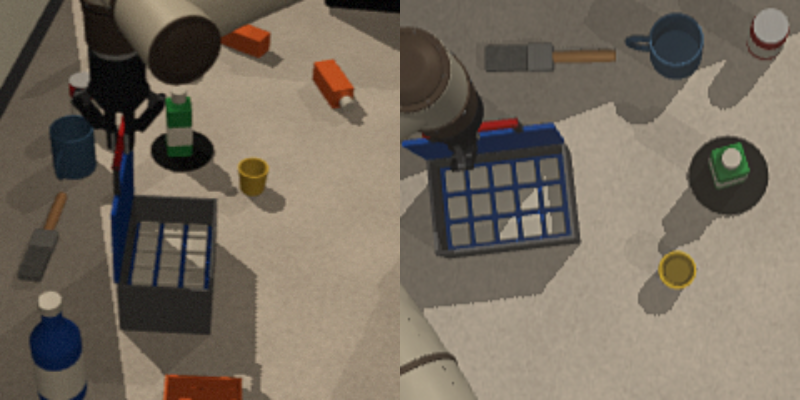

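The lid stands upright, with its bar held in the gripper (side crop, 120,140). The bottle is still on the mat. One small trim and settle, then a check.

```bash
python3 -m handwheel '[[0,-1,0,0,0,0,0],[0,-2,0,0,0,0,0],[0,-2,0,0,0,0,0],[0,-2,0,0,0,0,0],[0,-2,0,0,0,0,0],[0,-2,0,0,0,0,0],[0,-2,0,0,0,0,0],[0,-2,0,0,0,0,0],[0,-2,0,0,0,0,0],[0,-2,0,0,0,0,0]]'
python3 lid.py; python3 - <<'E'
from h import *
o=manip.get_obs();print(abs(o['qvel']).max(),o['time_s'])
im,d=cams.read_camera("top");c=cams.camera_info("top");p=cloud(c,hue(im,45,85,100),d)
p=p[(abs(p[:,0]-.579)<.07)&(abs(p[:,1]+.119)<.07)&(p[:,2]>.105)];print(cv2.minAreaRect((p[:,:2]*1000).astype(np.float32)),np.median(p[:,2]))
E
```

```text
time_s: 19.63
tool_pos: [0.6114, 0.2172, 0.2399]
orientation: [-2.31, 2.115, -0.001]
contact_force: [-1.3, 5.3, 1.4]
width: 0.122
grasp [0.611  0.2168 0.2996] radius 0.1935895168230307 angle 89.4642953615649 [-1.2501  5.294   1.3817] 0.12230534667410914
to top row [ 2.351 -1.794  3.581  0.     0.     0.   ]
side lid 89 med [-0.0018  0.1362] line angle 89.96297695379653
side bar 119 med [-0.0014  0.1928] line angle 102.57267840878448
top lid 155 med [-0.0046  0.1371] line angle 90.87332901527799
top bar 95 med [-0.0042  0.1952] line angle 91.03879434672861
0.0006037661115778835 19.7333
((584.739501953125, -118.94917297363281), (45.84547424316406, 46.06035614013672), 16.28569984436035) 0.11671499740912432
```

```bash
python3 -c "
from rig import order
print(order.close_job())"
```

```text
the job is handed in; nothing more can be done
None
```

The job is handed in at about 20 s: the green bottle stands on the mat, let go, and the gripper is holding the lid's red bar with the lid straight up. No verdict came back.

- **Bottle:** the last camera check put it about 6 mm from the mat's centre. Its top face was level at 0.117 m (0.116 m expected), and nothing was touching it.
- **Lid:** it stood at about 89–91° by the gripper pose and both cameras. The gripper was closed on the bar (12% open, 40 N set), and joint speeds were below 0.001 rad/s.
- **Other things on the bench:** the cup, mug, brush, tin and blue bottle looked unmoved in the last view. I did not measure how far any of them had moved.

**What went wrong or disagreed:**
- **First bottle grasp:** it failed because the fingertips came down on top of the bottle with about 20 N. The reported TCP turned out to lie about 41 mm beyond the real tips, as the wrist and side depth both showed. After I corrected for that, the second grasp held and the bottle had not moved.
- **Side force:** about 5 N along the bar remained on the tool while it held the lid, and I left it.
- **Line fits through the bar:** these scattered from 79° to 103° in the last two checks because few pixels were visible. I relied on the lid panel and the bar's position instead.

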